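Fetch the findings tin from behind the bead jar, dispenser and spool

TASK

I need the flat metal findings tin from the back of the wooden caddy, but the screw-top jar, the square flip-top dispenser and the thread spool hem it in. Stand those three upright in the grey side tray first, then bring the tin to the free part of the cork mat and lay it flat, wholly on the mat, and after that put the three back into the caddy, upright, each in the place where it stood. Leave the bobbin and the little white pot in the caddy and the pliers on the mat where they are.

Things in the scene. Friction and masses are not known exactly. Their poses are not given: they have to be found in the camera images.
- tin: Flat closed aluminium tin, 44 (its x) x 52 (its y) x 28 mm high, loose, about 90 g, on the caddy floor, its far (+x) side 5 to 9 mm from the caddy's far wall. Tall things stand 6 to 12 mm from its left, right and near sides, so fingers fit beside it only once those are cleared; then grip it across its y. Origin at the centre of its underside, z up.
- jar: Round bead jar of amber glass with a black screw lid, loose, about 160 g, 80 mm high in all. Glass body 48 mm in diameter up to z = 58 mm; overhanging lid 52 mm in diameter from z = 58 to 80 mm (grip it by the lid). Stands upright in the caddy. Origin at the centre of its underside, z up. 
- dispenser: Square upright bead dispenser of clear plastic with beige beads and a white flip top, loose, about 140 g, straight-sided 48 x 48 mm, 90 mm high (grip flat sides near the top; sides lie along its x and y axes). Stands upright in the caddy. Origin at the centre of its underside, z up. 
- spool: Upright thread spool, loose, about 120 g: round wooden foot 52 mm in diameter and 5 mm thick, grey thread barrel 40 mm in diameter from z = 5 to 78 mm (grip here, near the top), wooden core 20 mm in diameter up to z = 87 mm. Stands upright in the caddy. Origin at the centre of its underside, z up. 
- caddy: Fixed wooden caddy: open tray 150 (x) x 226 (y) mm outside, walls 7 mm thick with their top at z = 32 mm, floor top at z = 6 mm. Origin at the centre of its underside, z up. Its +x side is the far side, where the tin is; the jar, dispenser and spool stand round the tin to its left, right and near side, in any order.
- side_tray: Fixed empty grey plastic tray to set things aside in, 280 (x) x 120 (y) mm outside, 4 mm walls 14 mm high, floor top at z = 3 mm; room for three things in a row along its x. Origin at the centre of its underside, z up. 
- cork_mat: Fixed cork work mat, 190 (x) x 220 (y) x 4 mm thick. The pliers lie along its x on the -y half; the +y half is free. Origin at the centre of its underside, z up. 
- pliers: Bystander: small flat-nose pliers lying on the cork mat, 120 mm long along its x (jaws to +x), 43 mm over the black handles, 13 mm high, loose. Origin under the pivot, 43 mm from the jaw tips, 80 mm from the handle ends; z up.
- bobbin: Bystander: small steel bobbin, 22 mm in diameter, 22 mm high, loose, upright in one near (-x) corner of the caddy. Origin at the centre of its underside, z up. 
- pot: Bystander: little white plastic pot with a lid, 28 mm in diameter, 29 mm high, loose, upright in the other near (-x) corner of the caddy. Origin at the centre of its underside, z up. 

How it is judged:
By the outcome, as a careful person would: the job done as asked, in the order asked, and still so for the second after the job is handed in, with the robot touching nothing.
It also fails if it takes over 147 s, if anything falls off the work surface, if the arm or the gripper's body presses on something with over 40 N, if the wrist force passes 120 N, or if a joint passes its speed limit or range.

ROBOT

A 7-joint arm with a two-finger parallel gripper is mounted at the origin on the work surface. World frame = base frame: x ahead of the robot, y to its left, z up, the work surface at z = 0. Lengths are in m, angles in rad, forces in N, time in s.
With the tool pointing down it reaches from about 0.425 to 0.875 m from the base axis. Payload 4.7 kg.
Tool frame: the origin (TCP) lies midway between the tips of the shut fingers; the grasp point (between the pads) lies 19 mm behind it; z points along the fingers, y is the line along which they close (so a half turn about z gives the same grasp; the last joint's range is limited). The gripper opens to 87 mm and grips with 3 to 60 N. Pads are 19 mm wide; open, the fingers measure 117 mm over their backs; the gripper's body (75 mm by 190 mm) begins 51 mm behind the grasp point.
Start: joints at [-1.26, 0.321, -0.07, 1.45, 0.023, 1.371, -0.057], TCP at [0.19, 0.622, 0.223] pointing down, gripper open.
Joint ranges: [-2.86, 2.86], [-0.3, 2.09], [-1.38, 1.24], [0.06, 2.45], [-1.56, 4.7], [0.09, 2.05], [-2.69, 2.69]. Speed limits (rad/s): [2.57, 2.57, 3.14, 3.14, 3.14, 3.14, 3.14].

INTERFACE

Orientations are given as a unit quaternion [x, y, z, w].
In Python, from workcell import ctrl gives the robot as it stands. The module is installed in compiled form; this text tells all that it offers.
- The arm moves only by the shell command python3 -m inch 'ROWS'. ROWS is JSON, a list of rows, each a list of 7 numbers: the shift along the tool's x, y, z in cm, then the turn, a rotation vector about the tool's x, y, z in degrees, then the closure, from -1 (fully open) to 1 (shut). A call has 1 to 20 rows; each row shifts and turns the commanded pose from where the row before left it, along the tool's axes as they then stand; what a row does not reach is not made up. A row lasts 1/8 s, in which the tool goes at most 62.5 mm and 10.7 degrees, less where a joint would pass 70% of its speed; a pose out of reach is approached as far as the arm can. A call with a gripper value outside its range is refused whole. The fingers move at their own pace and stop on an object; the grip force is fixed at half the most. Time passes only in rows, so rows that do not move let the fingers close. It gives the time, the measured TCP pose, the force, the opening and the grip force at its end, in the units of the state.
- ctrl.read_state(): the state, without advancing time (a new reading comes with each control period).
- ctrl.camera(name): name is "side" or "top"; returns the picture (400x640x3 uint8, red, green, blue); there is no depth.
- ctrl.get_calibration(name): a dict with "fx", "fy", "cx", "cy" (pixels), "D" ([k1, k2, p1, p2, k3] as OpenCV has them; the pictures are not rectified), "extrinsics" (4x4, takes a point from camera to world coordinates). Camera axes: x right, y up, looking along -z (the intrinsics and any distortion apply to the point x, -y, -z); pixel columns grow to the right and rows downward; lengths in m; the calibration is good to about 2 mm. A picture is of the moment at which its call begins. get_calibration takes no time and is no camera call.
- ctrl.hand_in(): hands the job in; it is judged then, once.
Trained networks look in the newest picture that a camera, given by its name, has taken for a name from the list of things; names that differ only in an ending like _2 or _b are one class to them, and where a whole thing is asked for, a point or a joint stands for the part that bears it (a point fixed in the world has none). Each returns a list of dicts, best first, with "conf" (0 to 1); they miss things now and then, are a little off and sometimes report something else, mostly with a low value. They report only what shows in the picture. A call takes as long as a camera call.
- ctrl.look_for(camera, name): "bbox" ([left, top, width, height] in pixels, round what is visible of it).
The state is a dict: "t": time; "q": joint angles; "joint_velocities": joint speeds; "tau": joint torques, N m; "tool_pos": TCP position; "ee_rot": TCP orientation; "contact_force": force on the tool from outside, world axes, zero at the start; "moment": the same for the moment, N m; "width": opening from 0.0 (shut) to 1.0 (fully open); "grip_force": force on a finger pad.
Only numpy, scipy, OpenCV 4.12 (cv2) and the standard library are available. Lean on these libraries where they do the work, as an engineer would, in place of code of your own. Each camera call takes 0.05 s, during which the arm holds its last target. There are 200 camera calls.

## Working session

There is one attempt and no reset: what is moved stays moved. The work goes in short steps, Python scripts to look and compute and a shell command to move; the robot and the scene stay as the last step left them, time stands still between calls to the robot, and variables do not carry over. Pictures are saved under pics/ and viewed, at most 14 in all, crops included, and the job is handed in when it is done.

```bash
mkdir -p pics; cat > h.py <<'E'
from workcell import ctrl
import numpy as np, cv2
def snap(n,f):
    im=ctrl.camera(n); cv2.imwrite('pics/'+f,im[:,:,::-1]); return im
def ray(n,u,v):
    c=ctrl.get_calibration(n);K=np.array([[c['fx'],0,c['cx']],[0,c['fy'],c['cy']],[0,0,1.]])
    p=cv2.undistortPoints(np.array([[[u,v]]],float),K,np.array(c['D'],float))[0,0]
    E=np.array(c['extrinsics']);return E[:3,3],E[:3,:3]@np.array([p[0],-p[1],-1])
def at(n,u,v,z):
    o,d=ray(n,u,v);return (o+d*(z-o[2])/d[2])[:2]
def proj(n,P):
    c=ctrl.get_calibration(n);K=np.array([[c['fx'],0,c['cx']],[0,c['fy'],c['cy']],[0,0,1.]])
    E=np.linalg.inv(np.array(c['extrinsics']));q=(E[:3,:3]@np.array(P,float).T).T+E[:3,3];q=q*[1,-1,-1]
    return cv2.projectPoints(q.reshape(-1,1,3),np.zeros(3),np.zeros(3),K,np.array(c['D'],float))[0][:,0]
E
python3 - <<'E'
from h import *
np.set_printoptions(precision=3,suppress=True)
for n in('top','side'):
    snap(n,n+'0.png');c=ctrl.get_calibration(n);print(n,c['fx'],c['D'],np.array(c['extrinsics']))
    for o in 'tin jar dispenser spool caddy side_tray cork_mat pliers bobbin pot'.split():
        r=ctrl.look_for(n,o)
        print(o,[(np.round(x['bbox']),round(x['conf'],2)) for x in r[:2]])
s=ctrl.read_state();print(s)
E
```

```text
top 495.9603421533321 [-0.059  0.     0.     0.     0.   ] [[-0.003  0.988 -0.156  0.35 ]
 [-1.    -0.006 -0.018 -0.026]
 [-0.019  0.156  0.988  1.208]
 [ 0.     0.     0.     1.   ]]
tin [(array([438., 194.,  29.,  19.]), 0.82)]
jar [(array([439., 212.,  35.,  28.]), 0.93)]
dispenser [(array([467., 192.,  30.,  29.]), 0.76)]
spool [(array([420., 189.,  19.,  25.]), 0.58)]
caddy [(array([398., 183.,  98.,  69.]), 0.6)]
side_tray [(array([163., 158.,  57., 121.]), 0.6)]
cork_mat [(array([279., 141.,  92.,  77.]), 0.64)]
pliers [(array([343., 160.,  18.,  44.]), 0.9)]
bobbin [(array([480., 233.,  14.,  10.]), 0.61)]
pot [(array([406., 226.,  15.,  15.]), 0.47)]
side 377.2152799218939 [-0.025  0.     0.     0.     0.   ] [[ 0.953  0.22  -0.207  0.345]
 [-0.302  0.726 -0.618 -0.596]
 [ 0.015  0.651  0.759  0.749]
 [ 0.     0.     0.     1.   ]]
tin [(array([346., 304.,  22.,  17.]), 0.93)]
jar [(array([318., 298.,  29.,  42.]), 0.7)]
dispenser [(array([349., 320.,  32.,  39.]), 0.82)]
spool [(array([336., 268.,  22.,  35.]), 0.86)]
caddy [(array([294., 263.,  99., 126.]), 0.81)]
side_tray [(array([225., 115.,  96.,  38.]), 0.66), (array([304., 278.,  11.,  15.]), 0.54)]
cork_mat [(array([289., 171.,  98.,  75.]), 0.62)]
pliers [(array([321., 213.,  41.,  24.]), 0.89), (array([322., 362.,  13.,  16.]), 0.57)]
bobbin [(array([323., 361.,  12.,  15.]), 0.5)]
pot [(array([304., 275.,  11.,  20.]), 0.52)]
{'t': 1.1, 'q': array([-1.26 ,  0.321, -0.07 ,  1.451,  0.023,  1.371, -0.057]), 'joint_velocities': array([ 0.   ,  0.001,  0.   , -0.001, -0.001,  0.002, -0.   ]), 'tau': array([ -0.   , -49.111,  -0.403, -31.277,  -0.064,   0.033,   0.   ]), 'tool_pos': array([0.19 , 0.622, 0.223]), 'ee_rot': array([0.148, 0.989, 0.   , 0.   ]), 'contact_force': array([ 0.145, -0.297,  0.187]), 'moment': array([0.016, 0.033, 0.01 ]), 'grip_force': 0.0, 'width': 1.0027610314683706}
```

View pics/top0.png

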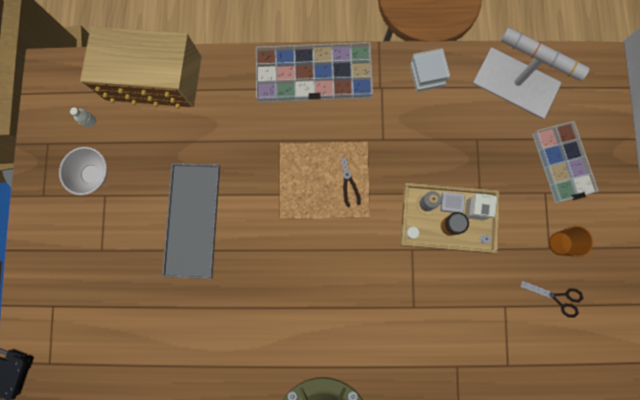

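View pics/side0.png

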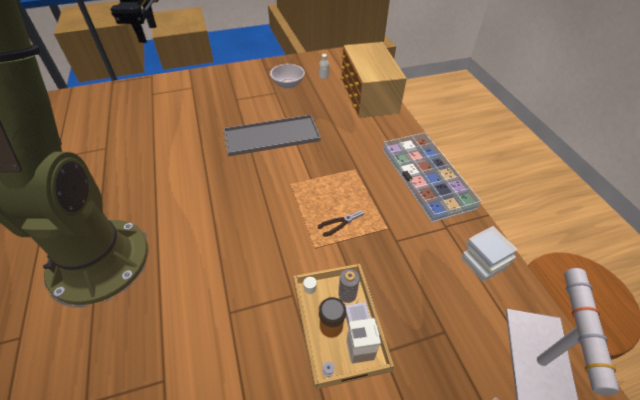

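The top view shows the caddy at about (450,217), with the spool at (430,200) to the left of the tin (453,202), the dispenser at (482,205) to its right and the jar at (456,223) in front. The mat is at (325,180) and the tray at (191,220). Next I'll enlarge the caddy area in both views.

```bash
python3 - <<'E'
import cv2
t=cv2.imread('pics/top0.png')[176:260,392:504];s=cv2.imread('pics/side0.png')[255:395,285:400]
cv2.imwrite('pics/tc.png',cv2.resize(t,None,fx=7,fy=7,interpolation=cv2.INTER_CUBIC))
cv2.imwrite('pics/sc.png',cv2.resize(s,None,fx=4.2,fy=4.2,interpolation=cv2.INTER_CUBIC))
E
```

```text
(no output)
```

View pics/tc.png

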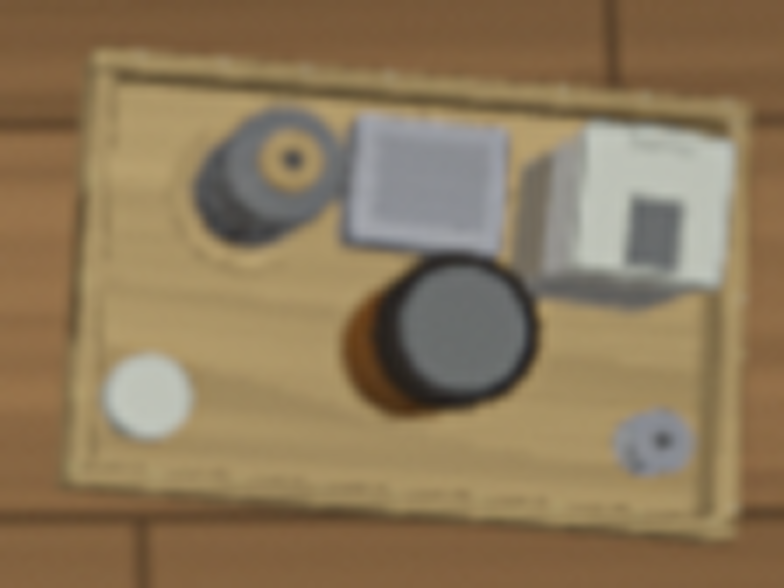

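View pics/sc.png

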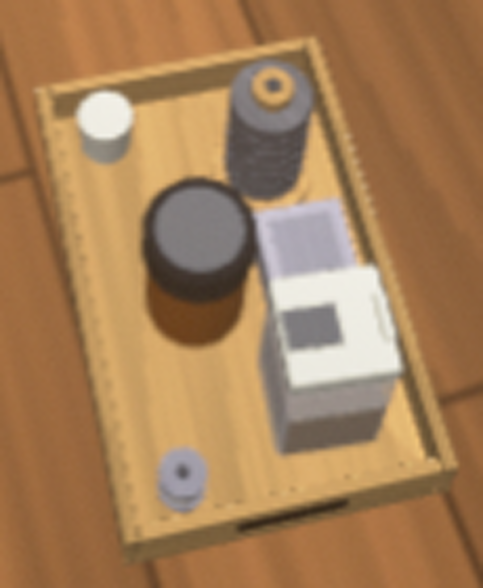

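The enlarged crops resolve the top faces well, so I'll triangulate from both.

```bash
python3 - <<'E'
from h import *
np.set_printoptions(precision=4,suppress=True)
T=lambda x,y:(392+(x+.5)/7-.5,176+(y+.5)/7-.5)
S=lambda x,y:(285+(x+.5)/4.2-.5,255+(y+.5)/4.2-.5)
def show(n,f,pts,z):
    P=np.array([at(n,*f(*p),z) for p in pts]);print(n,P.tolist() if 0 else P.round(4).tolist(),'mean',P.mean(0))
    if len(P)==4:
        e=np.roll(P,-1,0)-P;print('   len',np.linalg.norm(e,axis=1),'ang',np.degrees(np.arctan2(e[:,1],e[:,0])))
print('caddy');show('top',T,[(97,50),(750,100),(735,537),(65,487)],.032);show('side',S,[(38,90),(315,38),(456,475),(130,553)],.032)
print('spool');show('top',T,[(292,157)],.093);show('side',S,[(272,86)],.093);show('top',T,[(236,190)],.011)
print('jar');show('top',T,[(465,326)],.086);show('side',S,[(202,232)],.086)
print('disp');show('top',T,[(590,122),(735,138),(722,290),(575,268)],.096);show('side',S,[(268,280),(375,266),(400,372),(288,390)],.096)
print('tin');show('top',T,[(358,115),(508,128),(500,248),(345,243)],.034)
print('tray');I=lambda x,y:(x,y);show('top',I,[(172,164),(219,165),(212,278),(163,276)],.014)
print('mat');show('top',I,[(280,141.5),(368.5,141.5),(369.5,217.5),(279,217.5)],.004);
print('pliers ends');show('top',I,[(345,156),(348,206),(359,203)],.008)
E
```

```text
caddy
top [[0.5668, -0.2024], [0.548, -0.4269], [0.3985, -0.4134], [0.4171, -0.1874]] mean [ 0.4826 -0.3075]
   len [0.2253 0.15   0.2267 0.1505] ang [-94.7941 174.8207  85.315   -5.7427]
side [[0.4203, -0.1911], [0.5672, -0.2039], [0.5456, -0.4295], [0.4004, -0.4174]] mean [ 0.4834 -0.3105]
   len [0.1475 0.2266 0.1457 0.2271] ang [ -4.9986 -95.4666 175.2159  84.9851]
spool
top [[0.5198, -0.2556]] mean [ 0.5198 -0.2556]
side [[0.5194, -0.2558]] mean [ 0.5194 -0.2558]
top [[0.5209, -0.2525]] mean [ 0.5209 -0.2525]
jar
top [[0.4651, -0.3112]] mean [ 0.4651 -0.3112]
side [[0.4659, -0.3123]] mean [ 0.4659 -0.3123]
disp
top [[0.5303, -0.3524], [0.5247, -0.3995], [0.4751, -0.3924], [0.4826, -0.3451]] mean [ 0.5032 -0.3723]
   len [0.0474 0.0501 0.0479 0.0482] ang [-96.7265 171.8974  81.0252  -8.6947]
side [[0.4841, -0.3458], [0.5306, -0.3537], [0.5227, -0.3996], [0.4757, -0.3926]] mean [ 0.5033 -0.3729]
   len [0.0471 0.0465 0.0475 0.0476] ang [ -9.6127 -99.7681 171.6074  79.8003]
tin
top [[0.5432, -0.2909], [0.5384, -0.3422], [0.497, -0.3375], [0.4991, -0.2847]] mean [ 0.5195 -0.3138]
   len [0.0515 0.0416 0.0529 0.0446] ang [-95.3774 173.53    87.7582  -8.0353]
tray
top [[0.6216, 0.3724], [0.6179, 0.254], [0.3413, 0.263], [0.3458, 0.3826]] mean [0.4817 0.318 ]
   len [0.1185 0.2768 0.1197 0.276 ] ang [-91.7783 178.1239  87.8437  -2.115 ]
mat
top [[0.6791, 0.104], [0.6773, -0.1176], [0.4863, -0.1166], [0.4875, 0.1044]] mean [ 0.5826 -0.0064]
   len [0.2216 0.191  0.221  0.1916] ang [-90.4862 179.7046  89.6848  -0.1215]
pliers ends
top [[0.6395, -0.0584], [0.5144, -0.0644], [0.5216, -0.0913]] mean [ 0.5585 -0.0713]
```

Both views agree to about 1 mm. For the moves I'll use these positions:

| Thing | x, y (m) | Yaw |
|---|---|---|
| jar | .4655, -.312 | – |
| dispenser | .503, -.3725 | -8.5° |
| spool | .5197, -.2555 | – |
| tin | .5195, -.314 | about -6° |

First I'll turn the tool so its y lies along world x and its x along world y.

```bash
python3 -m inch '[[0,0,0,0,0,10.4,-1],[0,0,0,0,0,10.4,-1],[0,0,0,0,0,10.4,-1],[0,0,0,0,0,10.4,-1],[0,0,0,0,0,10.4,-1],[0,0,0,0,0,10.4,-1],[0,0,0,0,0,10.6,-1],[-5,4.8,0,0,0,0,-1],[-5,4.8,0,0,0,0,-1],[-5,4.8,0,0,0,0,-1],[-5,4.8,0,0,0,0,-1],[-5,4.8,0,0,0,0,-1],[-5,4.8,0,0,0,0,-1],[0,0,0,0,0,0,-1]]'
```

```text
t: 2.85
tool_pos: [0.4546, 0.345, 0.2231]
ee_rot: [0.711, 0.703, 0.0, 0.001]
contact_force: [0.4, 0.3, 0.9]
width: 1.001
grip_force: 0.0
```

```bash
python3 -m inch '[[-5,0,0,0,0,0,-1],[-5,0,0,0,0,0,-1],[-5,0,0,0,0,0,-1],[-5,0,0,0,0,0,-1],[-5,0,0,0,0,0,-1],[-5,0,0,0,0,0,-1],[-5,0,0,0,0,0,-1],[-5,0,0,0,0,0,-1],[-5,0,0,0,0,0,-1],[-5,0,0,0,0,0,-1],[-5,0,0,0,0,0,-1],[-5,0,0,0,0,0,-1],[-5,0,0,0,0,0,-1],[-1,1,0,0,0,0.6,-1],[0,0,0,0,0,0,-1],[0,0,0,0,0,0,-1]]'
```

```text
t: 4.85
tool_pos: [0.46, -0.3076, 0.2223]
ee_rot: [0.71, 0.704, 0.0, -0.0]
contact_force: [0.3, -0.1, -0.3]
width: 0.998
grip_force: 0.0
```

```bash
python3 -m inch '[[-0.4,0.55,2,0,0,0.5,-1],[0,0,4,0,0,0,-1],[0,0,4,0,0,0,-1],[0,0,4,0,0,0,-1],[0,0,2,0,0,0,-1],[0,0,0.6,0,0,0,-1],[0,0,0,0,0,0,-1],[0,0,0,0,0,0,1],[0,0,0,0,0,0,1],[0,0,0,0,0,0,1],[0,0,0,0,0,0,1],[0,0,0,0,0,0,1]]'
```

```text
t: 6.35
tool_pos: [0.4651, -0.3131, 0.0566]
ee_rot: [0.714, 0.7, -0.0, -0.0]
contact_force: [-0.6, -0.3, 0.7]
width: 0.588
grip_force: 30.0
```

```bash
python3 -m inch '[[0,0,-2,0,0,-1,1],[0,0,-5,0,0,0,1],[0,0,-5,0,0,0,1],[3,0,0,0,0,0,1],[5,0,0,0,0,0,1],[5,0,0,0,0,0,1],[5,0,0,0,0,0,1],[5,0,0,0,0,0,1],[5,0,0,0,0,0,1],[5,0,0,0,0,0,1],[5,0,0,0,0,0,1],[5,0,0,0,0,0,1],[5,0,0,0,0,0,1],[5,0,0,0,0,0,1],[5,0,0,0,0,0,1],[4,-3,0,0,0,0,1],[1.4,-3.8,0,0,0,0,1],[0,0,0,0,0,0,1],[0,0,0,0,0,0,1]]'
```

```text
t: 8.72
tool_pos: [0.3994, 0.3206, 0.1775]
ee_rot: [0.708, 0.706, 0.001, 0.0]
contact_force: [0.2, -1.0, -1.0]
width: 0.587
grip_force: 30.0
```

```bash
python3 -m inch '[[0,0,4,0,0,0,1],[0,0,4,0,0,0,1],[0,0,2.5,0,0,0,1],[0,0,1.2,0,0,0,1],[0,0,0.6,0,0,0,1],[0,0,0,0,0,0,1],[0,0,0,0,0,0,1]]'
```

```text
t: 9.6
tool_pos: [0.399, 0.3216, 0.0545]
ee_rot: [0.708, 0.706, 0.001, -0.0]
contact_force: [0.3, -0.6, -0.7]
width: 0.585
grip_force: 30.0
```

```bash
python3 -m inch '[[0,0,0.1,0,0,0,1],[0,0,0,0,0,0,-0.7],[0,0,0,0,0,0,-0.7],[0,0,0,0,0,0,-0.7],[0,0,-4,0,0,0,-0.7],[0,0,-5,0,0,0,-0.7],[-2,3,-2,0,0,0,-1],[-5,3,0,0,0,0,-1],[-5,3,0,0,0,0,-1],[-5,0,0,0,0,0,-1],[-5,0,0,0,0,0,-1],[-5,0,0,0,0,0,-1],[-5,0,0,0,0,0,-1],[-5,0,0,0,0,0,-1],[-5,0,0,0,0,0,-1],[-5,0,0,0,0,0,-1],[-5,0,0,0,0,0,-1],[-5,0,0,0,0,0,-1],[-5,0,0,0,0,0,-1],[-5,0,0,0,0,0,-1]]'
```

```text
t: 12.1
tool_pos: [0.4874, -0.3503, 0.1624]
ee_rot: [0.707, 0.707, 0.0, -0.0]
contact_force: [1.0, 1.0, 0.4]
width: 0.998
grip_force: 0.0
```

```bash
python3 -m inch '[[-2,1,0,0,0,8.5,-1],[0,0,0,0,0,0,-1],[0,0,0,0,0,0,-1]]'; python3 -c "
from h import *
im=snap('top','top1.png');cv2.imwrite('pics/top1c.png',cv2.resize(im[140:290,150:510,::-1],None,fx=2.2,fy=2.2))"
```

```text
t: 12.48
tool_pos: [0.4971, -0.3679, 0.1621]
ee_rot: [0.757, 0.653, 0.0, -0.001]
contact_force: [0.1, 0.6, -0.2]
width: 0.999
grip_force: 0.0
```

View pics/top1c.png

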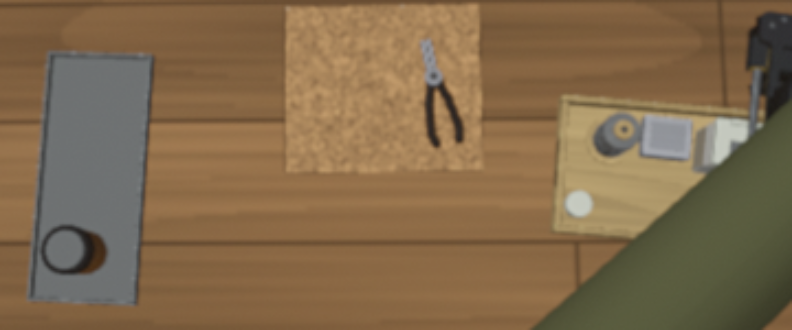

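The jar stands upright at the near end of the tray, crop (68,250). The gripper is above the dispenser, so next I go down and grip it.

```bash
python3 -m inch '[[-0.4,0.65,1,0,0,0,-1],[0,0,3,0,0,0,-1],[0,0,3,0,0,0,-1],[0,0,2,0,0,0,-1],[0,0,1,0,0,0,-1],[0,0,0,0,0,0,-1],[0,0,0,0,0,0,1],[0,0,0,0,0,0,1],[0,0,0,0,0,0,1],[0,0,0,0,0,0,1],[0,0,0,0,0,0,1]]'
```

```text
t: 13.9
tool_pos: [0.503, -0.374, 0.0626]
ee_rot: [0.758, 0.652, 0.0, 0.0]
contact_force: [0.0, 1.2, 0.4]
width: 0.547
grip_force: 30.0
```

```bash
python3 -m inch '[[0,0,-2,0,0,0,1],[0,0,-5,0,0,0,1],[0,0,-5,0,0,0,1],[3,-0.4,0,0,0,0,1],[5,-0.9,0,0,0,0,1],[5,-0.9,0,0,0,0,1],[5,-0.9,0,0,0,0,1],[5,-0.9,0,0,0,0,1],[5,-0.9,0,0,0,0,1],[5,-0.9,0,0,0,0,1],[5,-0.9,0,0,0,0,1],[5,-0.9,0,0,0,0,1],[5,-0.9,0,0,0,0,1],[5,-0.9,0,0,0,0,1],[5,-0.9,0,0,0,0,1],[5,-0.9,0,0,0,0,1],[5,-0.9,0,0,0,0,1],[0,0,0,0,0,0,1],[0,0,0,0,0,0,1]]'
```

```text
t: 16.27
tool_pos: [0.4854, 0.3156, 0.1831]
ee_rot: [0.758, 0.652, -0.0, 0.001]
contact_force: [0.5, -0.7, -2.0]
width: 0.552
grip_force: 30.0
```

```bash
python3 -m inch '[[0,0,4,0,0,0,1],[0,0,4,0,0,0,1],[0,0,2.5,0,0,0,1],[0,0,1.2,0,0,0,1],[0,0,0.6,0,0,0,1],[0,0,0,0,0,0,1],[0,0,0,0,0,0,1]]'
```

```text
t: 17.15
tool_pos: [0.4857, 0.3168, 0.0606]
ee_rot: [0.758, 0.652, 0.001, -0.0]
contact_force: [0.3, -0.3, -1.0]
width: 0.55
grip_force: 30.0
```

```bash
python3 -m inch '[[0,0,0.1,0,0,0,1],[0,0,0,0,0,0,-0.7],[0,0,0,0,0,0,-0.7],[0,0,0,0,0,0,-0.7],[0,0,-4,0,0,0,-0.7],[0,0,-5,0,0,0,-0.7],[0,0,-2,0,0,-8.4,-1],[-2.2,0.4,0,0,0,0,-1],[-5,1,0,0,0,0,-1],[-5,1,0,0,0,0,-1],[-5,1,0,0,0,0,-1],[-5,0,0,0,0,0,-1],[-5,0,0,0,0,0,-1],[-5,0,0,0,0,0,-1],[-5,0,0,0,0,0,-1],[-5,0,0,0,0,0,-1],[-5,0,0,0,0,0,-1],[-5,0,0,0,0,0,-1],[-5,0,0,0,0,0,-1],[0,0,0,0,0,0,-1]]'
```

```text
t: 19.65
tool_pos: [0.5126, -0.2626, 0.1673]
ee_rot: [0.713, 0.701, -0.002, 0.0]
contact_force: [1.4, -0.0, -0.8]
width: 1.002
grip_force: 0.0
```

```bash
python3 -m inch '[[0.7,0.7,1,0,0,-1,-1],[0,0,3,0,0,0,-1],[0,0,3,0,0,0,-1],[0,0,3,0,0,0,-1],[0,0,1.5,0,0,0,-1],[0,0,0,0,0,0,-1],[0,0,0,0,0,0,1],[0,0,0,0,0,0,1],[0,0,0,0,0,0,1],[0,0,0,0,0,0,1],[0,0,0,0,0,0,1]]'
```

```text
t: 21.02
tool_pos: [0.5237, -0.2488, 0.0536]
ee_rot: [0.702, 0.712, -0.0, -0.0]
contact_force: [-1.4, 0.6, 0.9]
width: 0.514
grip_force: 0.5
```

```bash
python3 -m inch '[[0,0,0,0,0,0,-1],[0,0,0,0,0,0,-1],[0,0,0,0,0,0,-1]]'; python3 -c "
from h import *
im=snap('top','top2.png');im=snap('side','side2.png');cv2.imwrite('pics/side2c.png',cv2.resize(im[240:400,270:430,::-1],None,fx=3.6,fy=3.6,interpolation=2))
print(ctrl.look_for('side','spool'),ctrl.read_state()['tool_pos'])"
```

```text
t: 21.4
tool_pos: [0.5241, -0.2486, 0.0535]
ee_rot: [0.702, 0.712, 0.0, 0.0]
contact_force: [-0.2, 0.6, -0.3]
width: 0.775
grip_force: 0.0
[{'bbox': [339.1, 269.5, 20.7, 34.9], 'conf': 0.96}, {'bbox': [231.5, 115.0, 23.4, 29.4], 'conf': 0.39}] [ 0.52407692 -0.24863157  0.05354867]
```

View pics/side2c.png

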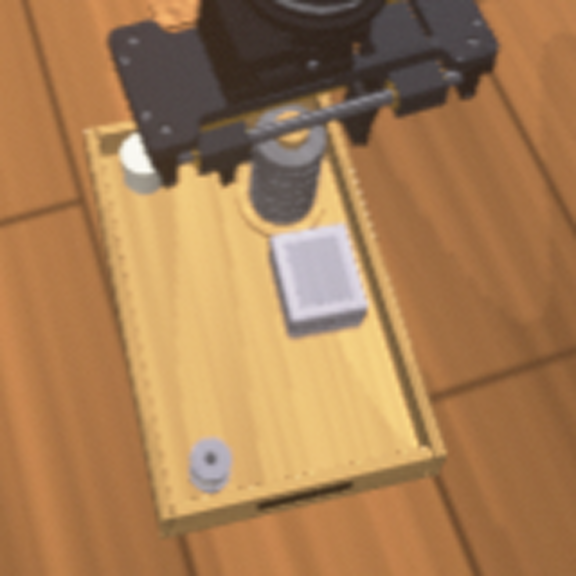

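```bash
python3 -m inch '[[-0.7,-0.2,0,0,0,0.8,-1],[0,0,0,0,0,0,-1],[0,0,0,0,0,0,-1],[0,0,0,0,0,0,-1]]'; python3 -c "
from h import *
f=lambda x,y:(270+(x+.5)/3.6-.5,240+(y+.5)/3.6-.5)
print(at('side',*f(297,127),.093),at('side',*f(281,202),.011))"
```

```text
t: 22.05
tool_pos: [0.5222, -0.2556, 0.0535]
ee_rot: [0.707, 0.707, 0.0, -0.0]
contact_force: [-0.2, -0.1, 0.3]
width: 0.998
grip_force: 0.0
[ 0.52475156 -0.25707949] [ 0.52043655 -0.25925382]
```

```bash
python3 -m inch '[[0,0,0,0,0,0,1],[0,0,0,0,0,0,1],[0,0,0,0,0,0,1],[0,0,0,0,0,0,1],[0,0,0,0,0,0,1],[0,0,0,0,0,0,1]]'; python3 -c "
from h import *
im=snap('side','side3.png');print(ctrl.look_for('side','spool'))"
```

```text
t: 22.8
tool_pos: [0.5219, -0.2557, 0.0535]
ee_rot: [0.707, 0.707, -0.0, -0.0]
contact_force: [-1.5, -0.2, 0.6]
width: 0.452
grip_force: 29.9
[{'bbox': [335.5, 270.5, 24.5, 33.4], 'conf': 0.97}, {'bbox': [303.8, 275.5, 9.6, 16.6], 'conf': 0.67}]
```

```bash
python3 -m inch '[[0,0,-2,0,0,0,1],[0,0,-5,0,0,0,1],[0,0,-5,0,0,0,1],[2.1,0.6,0,0,0,0,1],[5,1,0,0,0,0,1],[5,1,0,0,0,0,1],[5,1,0,0,0,0,1],[5,1,0,0,0,0,1],[5,0,0,0,0,0,1],[5,0,0,0,0,0,1],[5,0,0,0,0,0,1],[5,0,0,0,0,0,1],[5,0,0,0,0,0,1],[5,0,0,0,0,0,1],[5,0,0,0,0,0,1],[0,0,0,0,0,0,1],[0,0,0,0,0,0,1]]'
```

```text
t: 25.02
tool_pos: [0.5685, 0.3147, 0.1744]
ee_rot: [0.707, 0.707, 0.0, 0.001]
contact_force: [1.2, -0.5, -0.9]
width: 0.456
grip_force: 29.9
```

Target z is .0505, which is 12.4 cm down.

```bash
python3 -m inch '[[0,0,4,0,0,0,1],[0,0,4,0,0,0,1],[0,0,2.5,0,0,0,1],[0,0,1.2,0,0,0,1],[0,0,0.6,0,0,0,1],[0,0,0,0,0,0,1],[0,0,0,0,0,0,1]]'
```

```text
t: 25.9
tool_pos: [0.5689, 0.3155, 0.0517]
ee_rot: [0.707, 0.707, 0.001, 0.0]
contact_force: [0.2, 0.1, -0.7]
width: 0.452
grip_force: 29.9
```

```bash
python3 -m inch '[[0,0,0.1,0,0,0,1],[0,0,0,0,0,0,-0.5],[0,0,0,0,0,0,-0.5],[0,0,-4,0,0,0,-0.5],[0,0,-5,0,0,0,-0.5],[0,0,-2,0,0,0,-1],[-5,-1,0,0,0,0,-1],[-5,-1,0,0,0,0,-1],[-5,-1,0,0,0,0,-1],[-5,-1,0,0,0,0,-1],[-5,-1,0,0,0,0,-1],[-5,0,0,0,0,0,-1],[-5,0,0,0,0,0,-1],[-5,0,0,0,0,0,-1],[-5,0,0,0,0,0,-1],[-5,0,0,0,0,0,-1],[-5,0,0,0,0,0,-1],[0,0,0,0,0,0,-1]]'
python3 -c "
from h import *
im=snap('top','top4.png');a=cv2.resize(im[140:290,150:510,::-1],None,fx=2.2,fy=2.2);im=snap('side','side4.png');im=im[100:400,210:450,::-1]
cv2.imwrite('pics/top4c.png',a);cv2.imwrite('pics/side4c.png',cv2.resize(im,None,fx=2,fy=2,interpolation=2))"
```

```text
t: 28.15
tool_pos: [0.5158, -0.2405, 0.1593]
ee_rot: [0.71, 0.704, -0.002, 0.001]
contact_force: [-0.3, 0.0, -0.0]
width: 0.999
grip_force: 0.0
```

```bash
python3 -m inch '[[0,0,0,0,0,10.6,-1],[0,0,0,0,0,10.6,-1],[0,0,0,0,0,10.6,-1],[0,0,0,0,0,10.6,-1],[0,0,0,0,0,10.6,-1],[0,0,0,0,0,10.6,-1],[0,0,0,0,0,10.6,-1],[0,0,0,0,0,10.6,-1],[0,0,0,0,0,10.6,-1],[0,0,0,0,0,0,-1],[0,0,0,0,0,0,-1]]'
```

```text
t: 29.62
tool_pos: [0.5185, -0.2333, 0.1594]
ee_rot: [0.999, -0.045, -0.0, -0.0]
contact_force: [-0.5, -0.2, 0.1]
width: 1.003
grip_force: 0.0
```

View pics/side4c.png

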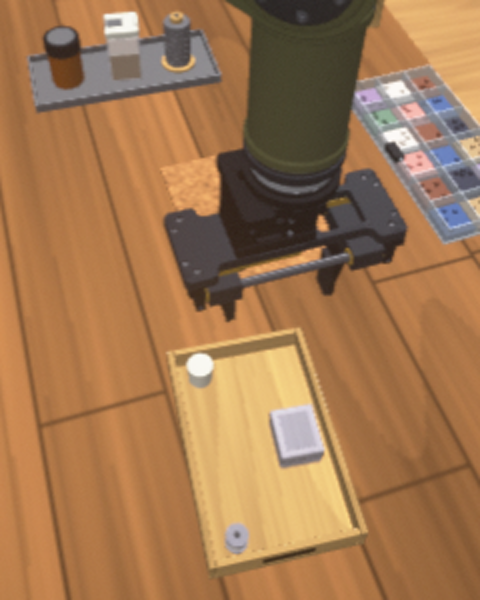

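All three stand upright in the tray: jar at crop (65,55), dispenser at (122,45) and spool at (177,40). The tin is clear at (297,435). I'll re-measure it with segmentation on the top picture.

```bash
python3 - <<'E'
from h import *
im=cv2.imread('pics/top4.png')[185:220,425:480]
big=cv2.resize(im,None,fx=8,fy=8,interpolation=cv2.INTER_CUBIC)
hsv=cv2.cvtColor(big,cv2.COLOR_BGR2HSV);b=big.astype(int)
m=((b[...,0]>b[...,2]-5)&(hsv[...,2]>90)).astype(np.uint8)
cs=max(cv2.findContours(m,0,2)[0],key=cv2.contourArea)
q=cv2.boxPoints(cv2.minAreaRect(cs));P=np.array([at('top',425+(x+.5)/8-.5,185+(y+.5)/8-.5,.030) for x,y in q])
e=np.roll(P,-1,0)-P
print(P,P.mean(0),np.linalg.norm(e,axis=1),np.degrees(np.arctan2(e[:,1],e[:,0])))
f=lambda x,y:(210+(x+.5)/2-.5,100+(y+.5)/2-.5)
P=np.array([at('side',*f(x,y),.034) for x,y in[(272,410),(312,405),(323,453),(281,463)]]);e=np.roll(P,-1,0)-P
print(P,P.mean(0),np.linalg.norm(e,axis=1),np.degrees(np.arctan2(e[:,1],e[:,0])))
E
```

```text
Traceback (most recent call last):
ValueError: max() iterable argument is empty
```

```bash
python3 - <<'E'
import cv2
a=cv2.imread('pics/top4.png')[180:225,425:485];b=cv2.imread('pics/side4.png')[295:340,335:395]
f=lambda i:cv2.resize(i,None,fx=6.5,fy=6.5,interpolation=cv2.INTER_CUBIC)
cv2.imwrite('pics/tin.png',cv2.hconcat([f(a),f(b)]))
E
```

```text
(no output)
```

View pics/tin.png

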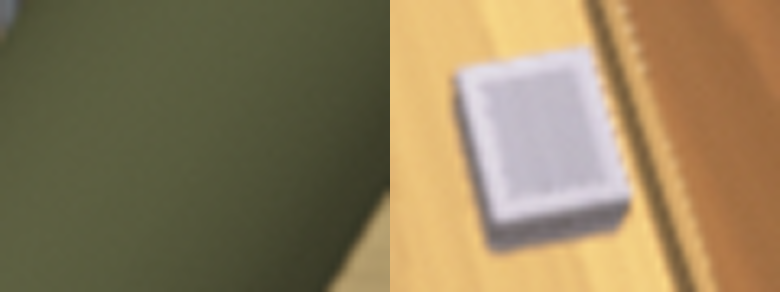

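The arm hides the tin in the top view. In the side view, its top corners are at crop (455,70), (588,48), (630,195) and (492,222).

```bash
python3 - <<'E'
from h import *
f=lambda x,y:(335+(x-390+.5)/6.5-.5,295+(y+.5)/6.5-.5)
P=np.array([at('side',*f(x,y),.034) for x,y in[(455,70),(588,48),(630,195),(492,222)]]);e=np.roll(P,-1,0)-P
print(P,P.mean(0),np.linalg.norm(e,axis=1),np.degrees(np.arctan2(e[:,1],e[:,0])))
print(ctrl.read_state()['tool_pos'])
E
```

```text
[[ 0.50156591 -0.28792093]
 [ 0.54413608 -0.29336147]
 [ 0.53842231 -0.34190869]
 [ 0.49558697 -0.3373459 ]] [ 0.51992782 -0.31513425] [0.04291642 0.04888231 0.04307766 0.04978529] [ -7.28301516 -96.71255824 173.91980857  83.10243973]
[ 0.51850936 -0.23327276  0.15935452]
```

```bash
python3 -m inch '[[0.4,4,3,0,0,1.3,-1],[0.5,4,4,0,0,0,-1],[0,0,3,0,0,0,-1],[0,0,0,0,0,0,-1],[0,0,0,0,0,0,-1],[0,0,0,0,0,0,-1]]'
```

```text
t: 30.38
tool_pos: [0.52, -0.3149, 0.0612]
ee_rot: [0.998, -0.057, 0.001, 0.0]
contact_force: [0.1, 0.1, 0.4]
width: 1.001
grip_force: 0.0
```

```bash
python3 -m inch '[[0,0,2,0,0,0,-1],[0,0,2,0,0,0,-1],[0,0,0.8,0,0,0,-1],[0,0,0.3,0,0,0,-1],[0,0,0,0,0,0,-1],[0,0,0,0,0,0,1],[0,0,0,0,0,0,1],[0,0,0,0,0,0,1],[0,0,0,0,0,0,1],[0,0,0,0,0,0,1],[0,0,0,0,0,0,1]]'
```

```text
t: 31.75
tool_pos: [0.5187, -0.3152, 0.0086]
ee_rot: [0.998, -0.058, 0.0, -0.0]
contact_force: [0.5, 0.7, 0.9]
width: 0.598
grip_force: 30.0
```

```bash
python3 -m inch '[[0,0,-2,0,0,0,1],[0,0,-4,0,0,0,1],[0,0,-4,0,0,0,1],[0.3,-3,0,0,0,0,1],[0.3,-5,0,0,0,0,1],[0.3,-5,0,0,0,0,1],[0.3,-5,0,0,0,0,1],[0.3,-5,0,0,0,0,1],[0.2,-5,0,0,0,0,1],[0.2,-5,0,0,0,0,1],[0,-3.8,0,0,0,0,1],[0,0,0,0,0,-6.6,1],[0,0,0,0,0,0,1],[0,0,0,0,0,0,1]]'
```

```text
t: 33.5
tool_pos: [0.5805, 0.0471, 0.1092]
ee_rot: [1.0, -0.003, 0.0, -0.0]
contact_force: [-0.0, -0.4, -1.5]
width: 0.593
grip_force: 30.0
```

```bash
python3 -m inch '[[0,0,4,0,0,0,1],[0,0,3,0,0,0,1],[0,0,2,0,0,0,1],[0,0,0.8,0,0,0,1],[0,0,0.3,0,0,0,1],[0,0,0,0,0,0,1],[0,0,0,0,0,0,1]]'
```

```text
t: 34.38
tool_pos: [0.5811, 0.0482, 0.0084]
ee_rot: [1.0, -0.001, 0.001, -0.0]
contact_force: [0.4, 0.8, -0.4]
width: 0.589
grip_force: 30.0
```

```bash
python3 -m inch '[[0,0,0.15,0,0,0,1],[0,0,0,0,0,0,1],[0,0,0,0,0,0,-0.8],[0,0,0,0,0,0,-0.8],[0,0,0,0,0,0,-0.8],[0,0,-2,0,0,0,-0.8],[0,0,-5,0,0,0,-1],[0,0,-5,0,0,0,-1],[0,0,-4,0,0,0,-1],[0,0,0,0,0,-10,-1],[0,0,0,0,0,-10,-1],[0,0,0,0,0,-10,-1],[0,0,0,0,0,-10,-1],[0,0,0,0,0,-10,-1],[0,0,0,0,0,-10,-1],[0,0,0,0,0,-10,-1],[0,0,0,0,0,-10,-1],[0,0,0,0,0,-10,-1],[0,0,0,0,0,0,-1]]'
```

```text
t: 36.75
tool_pos: [0.5808, 0.0475, 0.1673]
ee_rot: [0.709, 0.705, 0.001, 0.0]
contact_force: [0.8, -0.4, -0.2]
width: 1.003
grip_force: 0.0
```

```bash
python3 -m inch '[[5,0,0,0,0,0,-1],[5,0,0,0,0,0,-1],[5,0,0,0,0,0,-1],[5,0,0,0,0,0,-1],[5,0,0,0,0,0,-1],[1.6,-1.2,0,0,0,0,-1],[0,0,0,0,0,0,-1],[0,0,0,0,0,0,-1],[0,0,0,0,0,0,-1]]'
python3 - <<'E'
from h import *
im=snap('top','top5.png');print([ (o,[(np.round(r['bbox'],1),round(r['conf'],2)) for r in ctrl.look_for('top',o)[:1]]) for o in('tin','pliers')])
im2=snap('side','side5.png')
f=lambda i,s:cv2.resize(i[:,:,::-1],None,fx=s,fy=s,interpolation=cv2.INTER_CUBIC)
a=f(im[140:280,150:380],3.4)[:476];b=f(im2[90:230,200:400],3.4)
cv2.imwrite('pics/t5.png',a)
cv2.imwrite('pics/s5.png',b)
E
```

```text
t: 37.88
tool_pos: [0.5699, 0.3116, 0.1666]
ee_rot: [0.709, 0.705, 0.0, 0.0]
contact_force: [0.3, -0.0, 0.5]
width: 1.003
grip_force: 0.0
[('tin', [(array([287.4, 170.2,  26.4,  17.7]), 0.92)]), ('pliers', [(array([397.1, 181.1, 101.9,  74.5]), 0.7)])]
```

View pics/t5.png

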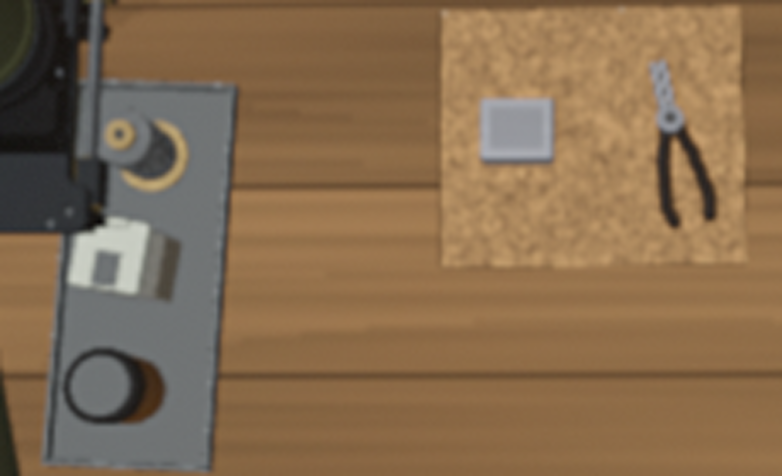

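The tin lies flat on the free half of the mat at crop (516,130), and the pliers haven't moved. The three items in the tray are upright. Next I measure the spool and jar against the TCP at release, to get their offset in the grip.

```bash
python3 - <<'E'
from h import *
f=lambda x,y:(150+(x+.5)/3.4-.5,140+(y+.5)/3.4-.5)
print('spool',at('top',*f(120,135),.090),'jar',at('top',*f(101,385),.083))
print('disp',np.mean([at('top',*f(*p),.093) for p in[(95,216),(155,222),(137,299),(70,287)]],0))
E
```

```text
spool [0.56758078 0.31482043] jar [0.39834931 0.32318743]
disp [0.4843076  0.31449609]
```

View pics/s5.png

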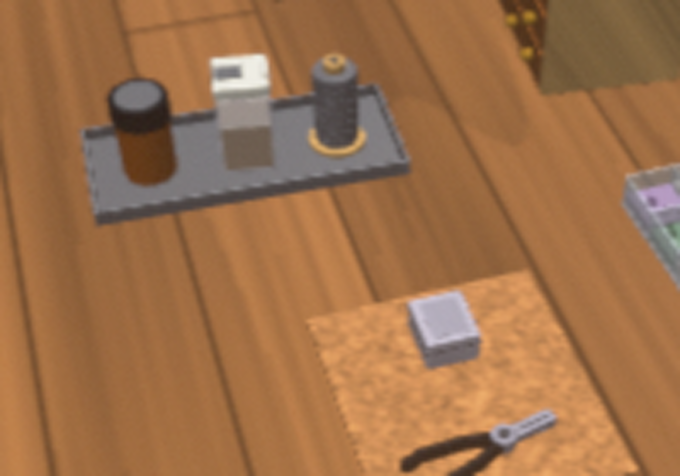

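```bash
python3 -m inch '[[0.35,-0.15,1,0,0,0,-0.5],[0,0,3,0,0,0,-0.5],[0,0,3,0,0,0,-0.5],[0,0,3,0,0,0,-0.5],[0,0,1.5,0,0,0,-0.5],[0,0,0,0,0,0,-0.5],[0,0,0,0,0,0,1],[0,0,0,0,0,0,1],[0,0,0,0,0,0,1],[0,0,0,0,0,0,1]]'
```

```text
t: 39.33
tool_pos: [0.5679, 0.3178, 0.0518]
ee_rot: [0.708, 0.706, 0.001, 0.0]
contact_force: [-0.6, -0.5, 2.3]
width: 0.451
grip_force: 30.0
```

```bash
python3 -m inch '[[0,0,-2,0,0,0,1],[0,0,-5,0,0,0,1],[0,0,-5,0,0,0,1],[-2.1,-0.8,0,0,0,0,1],[-5,-1,0,0,0,0,1],[-5,-1,0,0,0,0,1],[-5,-1,0,0,0,0,1],[-5,-1,0,0,0,0,1],[-5,0,0,0,0,0,1],[-5,0,0,0,0,0,1],[-5,0,0,0,0,0,1],[-5,0,0,0,0,0,1],[-5,0,0,0,0,0,1],[-5,0,0,0,0,0,1],[-5,0,0,0,0,0,1],[0,0,0,0,0,0,1],[0,0,0,0,0,0,1],[0,0,0,0,0,0,1]]'
```

```text
t: 41.58
tool_pos: [0.519, -0.2515, 0.1713]
ee_rot: [0.707, 0.707, 0.001, -0.0]
contact_force: [-0.5, -0.0, -0.6]
width: 0.453
grip_force: 30.0
```

```bash
python3 -m inch '[[-0.1,0.05,4,0,0,0,1],[0,0,4,0,0,0,1],[0,0,2,0,0,0,1],[0,0,1,0,0,0,1],[0,0,0.5,0,0,0,1],[0,0,0,0,0,0,1],[0,0,0,0,0,0,1],[0,0,0,0,0,0,1]]'
```

```text
t: 42.58
tool_pos: [0.5193, -0.2546, 0.0567]
ee_rot: [0.708, 0.706, 0.0, 0.0]
contact_force: [0.0, -0.1, -0.7]
width: 0.458
grip_force: 30.0
```

```bash
python3 -m inch '[[0.15,0.03,0,0,0,0,1],[0,0,0.2,0,0,0,1],[0,0,0,0,0,0,1],[0,0,0,0,0,0,-0.5],[0,0,0,0,0,0,-0.5],[0,0,-4,0,0,0,-0.5],[0,0,-5,0,0,0,-0.5],[1.9,-0.4,-3,0,0,0,-0.6],[5,-1,0,0,0,0,-0.6],[5,-1,0,0,0,0,-0.6],[5,-1,0,0,0,0,-0.6],[5,0,0,0,0,0,-0.6],[5,0,0,0,0,0,-0.6],[5,0,0,0,0,0,-0.6],[5,0,0,0,0,0,-0.6],[5,0,0,0,0,0,-0.6],[5,0,0,0,0,0,-0.6],[5,0,0,0,0,0,-0.6],[5,0,0,0,0,0,-0.6],[0,0,0,0,0,8.4,-0.6]]'
```

```text
t: 45.08
tool_pos: [0.4845, 0.3215, 0.1731]
ee_rot: [0.756, 0.654, -0.0, -0.0]
contact_force: [0.5, -0.7, -0.1]
width: 0.806
grip_force: 0.0
```

```bash
python3 -m inch '[[0,0,0,0,0,0,-0.6],[0,0,0,0,0,0,-0.6]]'
```

```text
t: 45.32
tool_pos: [0.4865, 0.3152, 0.174]
ee_rot: [0.757, 0.653, -0.0, 0.0]
contact_force: [0.4, 0.1, 0.2]
width: 0.802
grip_force: 0.0
```

```bash
python3 -m inch '[[0.15,0,2,0,0,0,-0.6],[0,0,4,0,0,0,-0.6],[0,0,3,0,0,0,-0.6],[0,0,1.8,0,0,0,-0.6],[0,0,0.5,0,0,0,-0.6],[0,0,0,0,0,0,-0.6],[0,0,0,0,0,0,1],[0,0,0,0,0,0,1],[0,0,0,0,0,0,1],[0,0,0,0,0,0,1]]'
```

```text
t: 46.58
tool_pos: [0.4865, 0.3181, 0.0616]
ee_rot: [0.757, 0.653, 0.0, -0.0]
contact_force: [-1.7, 0.9, 2.8]
width: 0.551
grip_force: 29.9
```

```bash
python3 -m inch '[[0,0,-2,0,0,0,1],[0,0,-5,0,0,0,1],[0,0,-5,0,0,0,1],[-3,0.4,0,0,0,0,1],[-5,0.9,0,0,0,0,1],[-5,0.9,0,0,0,0,1],[-5,0.9,0,0,0,0,1],[-5,0.9,0,0,0,0,1],[-5,0.9,0,0,0,0,1],[-5,0.9,0,0,0,0,1],[-5,0.9,0,0,0,0,1],[-5,0.9,0,0,0,0,1],[-5,0.9,0,0,0,0,1],[-5,0.9,0,0,0,0,1],[-5,0.9,0,0,0,0,1],[-5,0.9,0,0,0,0,1],[-5,0.5,0,0,0,0,1],[0,0,0,0,0,0,1],[0,0,0,0,0,0,1],[0,0,0,0,0,0,1]]'
```

```text
t: 49.08
tool_pos: [0.5027, -0.3702, 0.1813]
ee_rot: [0.757, 0.654, 0.001, -0.0]
contact_force: [0.4, 0.3, -1.6]
width: 0.55
grip_force: 29.9
```

```bash
python3 -m inch '[[-0.1,0,4,0,0,0,1],[0,0,4,0,0,0,1],[0,0,2,0,0,0,1],[0,0,1,0,0,0,1],[0,0,0.5,0,0,0,1],[0,0,0,0,0,0,1],[0,0,0,0,0,0,1],[0,0,0,0,0,0,1]]'
```

```text
t: 50.08
tool_pos: [0.5018, -0.3734, 0.0667]
ee_rot: [0.758, 0.653, 0.0, 0.0]
contact_force: [0.5, 1.1, -1.2]
width: 0.547
grip_force: 29.9
```

```bash
python3 -m inch '[[0.1,0.1,0,0,0,0,1],[0,0,0.2,0,0,0,1],[0,0,0,0,0,0,1],[0,0,0,0,0,0,-0.7],[0,0,0,0,0,0,-0.7],[0,0,0,0,0,0,-0.7],[0,0,-4,0,0,0,-0.7],[0,0,-5,0,0,0,-0.7],[0,0,-2,0,0,-8.4,-1],[5,0,0,0,0,0,-1],[5,0,0,0,0,0,-1],[5,0,0,0,0,0,-1],[5,0,0,0,0,0,-1],[5,0,0,0,0,0,-1],[5,0,0,0,0,0,-1],[5,0,0,0,0,0,-1],[5,0,0,0,0,0,-1],[5,0,0,0,0,0,-1],[5,0,0,0,0,0,-1],[5,0,0,0,0,0,-1]]'
```

```text
t: 52.58
tool_pos: [0.5035, 0.1792, 0.1742]
ee_rot: [0.708, 0.706, 0.0, -0.0]
contact_force: [0.3, 0.5, 0.5]
width: 1.001
grip_force: 0.0
```

```bash
python3 -m inch '[[5,-3,0,0,0,0,-1],[4,-3,0,0,0,0,-1],[4,-3,0,0,0,0,-1],[1.4,-1.3,0,0,0,0,-1],[0,0,0,0,0,0,-1],[0,0,0,0,0,0,-1],[0,0,0,0,0,0,-1]]'
```

```text
t: 53.45
tool_pos: [0.402, 0.3206, 0.1742]
ee_rot: [0.709, 0.705, 0.0, 0.0]
contact_force: [-0.7, -0.2, -0.2]
width: 1.0
grip_force: 0.0
```

Now down to z .0545 and grip the jar.

```bash
python3 -m inch '[[0.15,-0.35,2,0,0,-0.3,-1],[0,0,4,0,0,0,-1],[0,0,3.5,0,0,0,-1],[0,0,2,0,0,0,-1],[0,0,0.5,0,0,0,-1],[0,0,0,0,0,0,-1],[0,0,0,0,0,0,1],[0,0,0,0,0,0,1],[0,0,0,0,0,0,1],[0,0,0,0,0,0,1],[0,0,0,0,0,0,1]]'
```

```text
t: 54.82
tool_pos: [0.3975, 0.3235, 0.0542]
ee_rot: [0.706, 0.708, 0.0, -0.0]
contact_force: [0.4, -0.3, 0.7]
width: 0.588
grip_force: 30.0
```

```bash
python3 -m inch '[[0,0,-2,0,0,0,1],[0,0,-5,0,0,0,1],[0,0,-5,0,0,0,1],[-3.5,2,0,0,0,0,1],[-5,3,0,0,0,0,1],[-5,1.8,0,0,0,0,1],[-5,0,0,0,0,0,1],[-5,0,0,0,0,0,1],[-5,0,0,0,0,0,1],[-5,0,0,0,0,0,1],[-5,0,0,0,0,0,1],[-5,0,0,0,0,0,1],[-5,0,0,0,0,0,1],[-5,0,0,0,0,0,1],[-5,0,0,0,0,0,1],[-5,0,0,0,0,0,1],[0,0,0,0,0,0,1],[0,0,0,0,0,0,1],[0,0,0,0,0,0,1]]'
```

```text
t: 57.2
tool_pos: [0.4684, -0.3093, 0.1739]
ee_rot: [0.705, 0.709, 0.001, -0.0]
contact_force: [0.4, 0.2, -1.0]
width: 0.587
grip_force: 30.0
```

```bash
python3 -m inch '[[-0.15,-0.3,4,0,0,0,1],[0,0,4,0,0,0,1],[0,0,2,0,0,0,1],[0,0,1,0,0,0,1],[0,0,0.5,0,0,0,1],[0,0,0,0,0,0,1],[0,0,0,0,0,0,1],[0,0,0,0,0,0,1]]'
```

```text
t: 58.2
tool_pos: [0.4649, -0.3131, 0.0596]
ee_rot: [0.706, 0.708, 0.0, 0.0]
contact_force: [0.2, -0.1, -1.7]
width: 0.583
grip_force: 30.0
```

Next I release the jar, retreat up and away, and check.

```bash
python3 -m inch '[[0.1,0.05,0,0,0,0,1],[0,0,0.2,0,0,0,1],[0,0,0,0,0,0,1],[0,0,0,0,0,0,-0.8],[0,0,0,0,0,0,-0.8],[0,0,0,0,0,0,-0.8],[0,0,-4,0,0,0,-0.8],[0,0,-5,0,0,0,-0.8],[0,0,-4,0,0,0,-1],[5,0,0,0,0,0,-1],[5,0,0,0,0,0,-1],[5,0,0,0,0,0,-1],[5,0,0,0,0,0,-1],[5,0,0,0,0,0,-1],[5,0,0,0,0,0,-1],[5,0,0,0,0,0,-1],[5,0,0,0,0,0,-1],[5,0,0,0,0,0,-1],[5,0,0,0,0,0,-1],[0,0,0,0,0,0,-1]]'
python3 -c "
from h import *
a=snap('top','top6.png');b=snap('side','side6.png')
f=lambda i,s:cv2.resize(i[:,:,::-1],None,fx=s,fy=s,interpolation=2)
cv2.imwrite('pics/tc6.png',f(a[176:260,392:504],7));cv2.imwrite('pics/sc6.png',f(b[160:395,270:420],2.5))"
```

```text
t: 60.7
tool_pos: [0.4623, 0.1924, 0.1867]
ee_rot: [0.703, 0.711, -0.0, 0.0]
contact_force: [0.2, -0.6, -0.2]
width: 1.0
grip_force: 0.0
```

View pics/tc6.png

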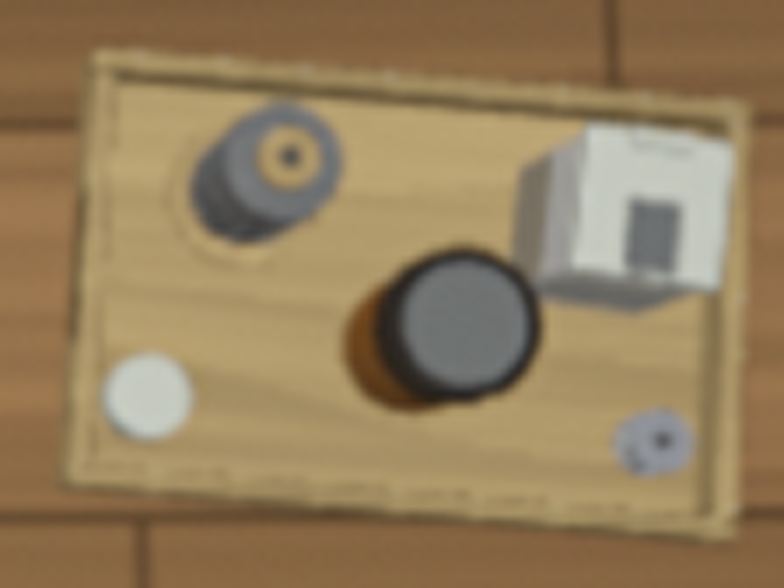

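View pics/sc6.png

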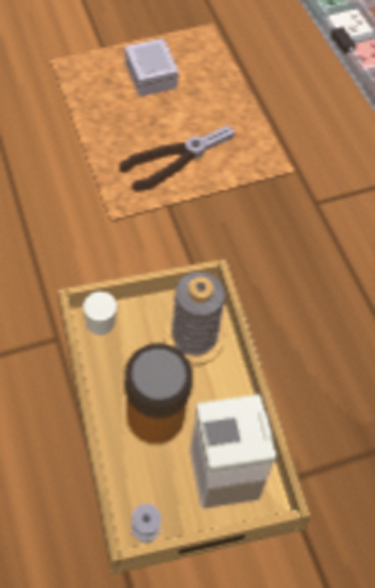

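The spool (291,157), jar (463,325) and dispenser (653,207) are back within about 1–2 mm of where they stood, and upright. The pot, bobbin and pliers haven't moved, and the tin is flat on the mat. I'm handing in.

```bash
python3 -c "
from workcell import ctrl
print(ctrl.hand_in())"
```

```text
the job is handed in; nothing more can be done
None
```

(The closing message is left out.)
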